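# Open the eccentric specimen clamp

## Robot

A 6-joint arm with a two-finger parallel gripper is mounted at the origin on the work surface. World frame = base frame: x ahead of the robot, y to its left, z up, the work surface at z = 0. Lengths are in m, angles in degrees, forces in N, time in s.
With the tool pointing down it reaches from about 0.275 to 0.875 m from the base axis. Payload 12.5 kg.
Tool frame: the origin (TCP) lies at the centre of the arm's flange, where the gripper is bolted on; the fingertips stand 173 mm ahead of it and the grasp point (between the pads) lies 155 mm ahead of it (ctrl.tip_reach is the distance from the TCP to the fingertips, in m); z points along the fingers, y is the line along which they close (so a half turn about z gives the same grasp; the last joint's range is limited). The gripper opens to 85 mm and grips with 20 to 120 N. Pads are 22 mm wide; open, the fingers measure 114 mm over their backs; the gripper's body (76 mm by 85 mm) begins 54 mm behind the grasp point. The pads swing forward as they close: fully open they stand 13 mm farther back than shut.
Start: joints at [-4.847, 20.094, 94.641, -0, 65.266, -4.847], TCP at [0.55, 0, 0.405] pointing down, gripper open.
Joint ranges: [-157.81, 157.81], [-45, 120.19], [0.68, 151.7], [-89.99, 269.99], [4.06, 180], [-164.3, 164.3]. Speed limits (degrees/s): [127.2, 127.2, 159.86, 180, 180, 180].

## Interface

Orientations are given as [roll, pitch, yaw] about the fixed x, y, z axes, in that order (R = Rz(yaw) Ry(pitch) Rx(roll)).
In Python, from cell import read_state, optics, order, ctrl gives the robot as it stands.
- The arm moves only by the shell command python3 -m jog 'ROWS' [FORCE]. ROWS is JSON, a list of rows, each a list of 3 entries, a list of its own where there are three numbers: the finger opening in m, from 0 to 0.0854, then the shift along the tool's x, y, z in m, then the turn, a rotation vector about the tool's x, y, z in rad. In form: [[fingers, [dx, dy, dz], [ax, ay, az]], ...]. A call has 1 to 20 rows; each row shifts and turns the commanded pose from where the row before left it, along the tool's axes as they then stand; what a row does not reach is not made up. A row lasts 1/10 s, in which the tool goes at most 50 mm and 8.59 degrees, less where a joint would pass 70% of its speed; a pose out of reach is approached as far as the arm can. A call with a gripper value outside its range is refused whole. The fingers move at their own pace and stop on an object; FORCE is the grip in N (left out, the last holds). Time passes only in rows, so rows that do not move let the fingers close. It gives the time, the measured TCP pose, the force, the opening and the grip force at its end, in the units of the state.
- read_state(): the state, without advancing time (a new reading comes with each control period).
- optics.camera(name): name is "scene" or "side" or "wrist"; returns a dict with "color" (420x560x3 uint8, red, green, blue), "fx", "fy", "cx", "cy" (pixels), "rvec" (rotation vector, rad) and "tvec" (3), from world to camera coordinates, as OpenCV has them; the wrist camera has in their place "mount" (4x4, takes a point from camera to tool coordinates, whose origin is the TCP and whose axes are the flange's). Camera axes: x right, y down, z forward; pixel columns grow to the right and rows downward; lengths in m; the calibration is good to about 2 mm. A picture is of the moment at which its call begins: read the wrist's pose just before it. There is no depth.
- order.close_job(): hands the job in; it is judged then, once.
The state is a dict: "time_s": time; "joint_positions": joint angles; "joint_vel": joint speeds; "joint_efforts": joint torques, N m; "position": TCP position; "tool_rot": TCP orientation; "force": force on the tool from outside, world axes, zero at the start; "ft_torque": the same for the moment, N m; "finger_gap": opening from 0.0 (shut) to 1.0 (fully open); "gripper_force": force on a finger pad.
Only numpy, scipy, OpenCV 4.12 (cv2) and the standard library are available. Lean on these libraries where they do the work, as an engineer would, in place of code of your own. Each camera call takes 0.05 s, during which the arm holds its last target. There are 200 camera calls.

## Task

Free the round test block in the eccentric clamp: first swing the cam lever round until the low point of the cam faces the sliding jaw, then push the sliding jaw forward, away from the block, until it is fully home against the cam, and take your hand away. Do it all with light fingertip pushes, forcing and lifting nothing: the test block stays lying in its nest, the lever and jaw stay where you have set them, and the other things on the bench are left alone.

Things in the scene. Friction and masses are not known exactly. Their poses are not given: they have to be found in the camera images.
- clamp: Specimen clamp fixed to the bench: base plate 215 x 116 mm, 16 mm thick. Origin on the bench, x forward (the way the jaw opens), z up. In mm: fixed V jaw at x -92 to -62, top 43 high; test block at x -40; then the sliding jaw; vertical cam axis at x 51, y 0. Rails 27 high at y +-45 beside the jaw; lever stop pins 50 high at (33, 46) and (35, -47).
- cam (a joint): Angle (rad) of the cam plate, a steel disc 64 mm across turning 5 mm off-centre on the cam axis. Grows counter-clockwise from above. 0: high point against the jaw, lever to clamp -y; 1.57: lever to +x; 3.14: lever to +y, low point facing the jaw. Starts at 0 to 0.45, stops at -0.1 and 3.3, stays where left; 0.2 to 0.3 N m turns it.
- lever_knob (a point): Centre of the steel ball knob, 28 mm across, on the cam lever's end, 112 mm from the cam axis, 45 mm above the bench. The lever is a straight steel bar 14 mm wide, 40 to 51 mm above the bench, from the cam axis to the knob; it stands clear of the cam plate from 40 mm off the axis.
- jaw (a joint): Position of the sliding jaw in m: 0 touching the test block, growing forward (clamp +x) to 0.010, where its back is home against the cam's low point. It slides stiffly (about 3 N), has no spring and stays where it is left. The cam blocks it: free travel is 5 mm x (1 - cos(cam angle)).
- jaw_face (a point): Point on the middle of the sliding jaw's face towards the test block, 50 mm above the bench. The jaw is a steel block 76 mm wide, 62 mm high, 18 mm thick at the top; its face stands free above the test block from 31 to 62 mm above the bench.
- specimen_centre (a point): Centre of the round steel test block in the clamp, 60 mm across and 15 mm thick, lying loose on the base plate between the fixed V jaw and the sliding jaw; its top is 31 mm above the bench.
- spare_block_centre (a point): Centre of an identical spare test block lying on the bench beside the clamp, at its -y side. To be left alone.
- loupe_centre (a point): Centre of an aluminium magnifier, 38 mm across and 42 mm tall, standing on the bench at the clamp's +y side. To be left alone.
- bottle_centre (a point): Centre of a white wash bottle, 60 mm across and 150 mm tall, standing well to one side. To be left alone.
- case_centre (a point): Centre of a closed wooden case, 90 x 60 x 36 mm, lying well to the other side. To be left alone.
There are look-alikes about, which are no part of the job. What is shaped like the part that bears specimen_centre but blue or purple is not meant.

How it is judged:
By the outcome, as a careful person would: the job done as asked, in the order asked, and still so for the second after the job is handed in, with the robot touching nothing.
It also fails if it takes over 48 s, if anything falls off the work surface, if the arm or the gripper's body presses on something with over 40 N, if the wrist force passes 120 N, or if a joint passes its speed limit or range.

## Working session

There is one attempt and no reset: what is moved stays moved. The work goes in short steps, Python scripts to look and compute and a shell command to move; the robot and the scene stay as the last step left them, time stands still between calls to the robot, and variables do not carry over. Pictures are saved under pics/ and viewed, at most 10 in all, crops included, and the job is handed in when it is done.

```bash
mkdir -p pics; ls
python3 - <<'E'
from cell import read_state, optics, order, ctrl
import cv2
s=read_state(); print(s)
for n in("scene","side","wrist"):
    c=optics.camera(n); cv2.imwrite(f"pics/{n}0.png",c["color"][:,:,::-1])
    print(n,{k:v for k,v in c.items() if k!="color"})
print(ctrl.tip_reach)
E
```

```text
pics
{'time_s': 0.0, 'joint_positions': array([-4.84733237e+00,  2.01261687e+01,  9.46774686e+01,  1.49167658e-03,
        6.52669105e+01, -4.84733534e+00]), 'joint_vel': array([ 0.04107805, -0.03659121,  0.025203  ,  0.11360858,  0.09173882,
        0.07435456]), 'joint_efforts': array([ 1.33101348e-03, -5.06107914e+01, -2.91406649e+01,  6.01447425e-06,
        4.57781483e-03,  4.96419239e-05]), 'position': array([5.49870827e-01, 3.76508403e-05, 4.04137354e-01]), 'tool_rot': array([-1.79929819e+02, -7.31059410e-03,  8.99993736e+01]), 'force': array([-0.03118564,  0.87120209, -0.34975003]), 'ft_torque': array([0.02893182, 0.00575733, 0.00950361]), 'gripper_force': 0.0, 'finger_gap': 1.0014688024641096}
scene {'fx': 529.6714230211004, 'fy': 529.6714230211004, 'cx': 281.0289542613512, 'cy': 214.80881320559268, 'rvec': array([ 1.42172705,  1.8959466 , -1.0244423 ]), 'tvec': array([ 0.13094712, -0.19466651,  1.74009291])}
side {'fx': 423.4420685437914, 'fy': 423.4420685437914, 'cx': 279.2190307429045, 'cy': 206.44661464082895, 'rvec': array([ 0.42651775, -2.63084135,  1.41110363]), 'tvec': array([0.4771687 , 0.1684982 , 0.95182835])}
wrist {'fx': 305.2416501847576, 'fy': 305.2416501847576, 'cx': 272.25852931429216, 'cy': 205.4574565338167, 'mount': array([[ 8.44673027e-04, -9.61768732e-01, -2.73861631e-01,
         6.98043907e-02],
       [ 9.99999537e-01,  9.38755279e-04, -2.12489929e-04,
        -5.64850093e-04],
       [ 4.61455221e-04, -2.73861324e-01,  9.61769079e-01,
         3.08925803e-02],
       [ 0.00000000e+00,  0.00000000e+00,  0.00000000e+00,
         1.00000000e+00]])}
0.1734
```

View pics/scene0.png

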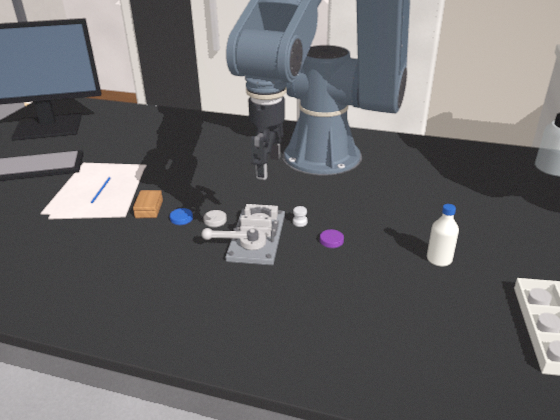

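View pics/wrist0.png

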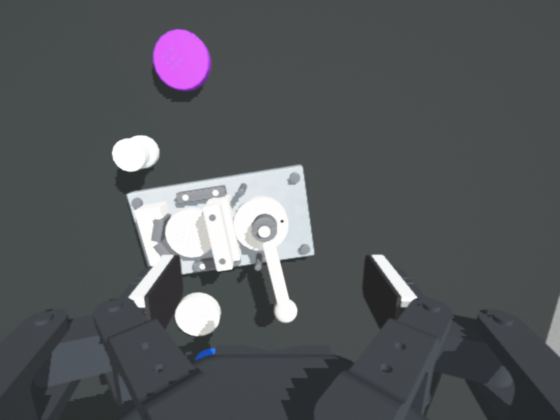

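View pics/side0.png

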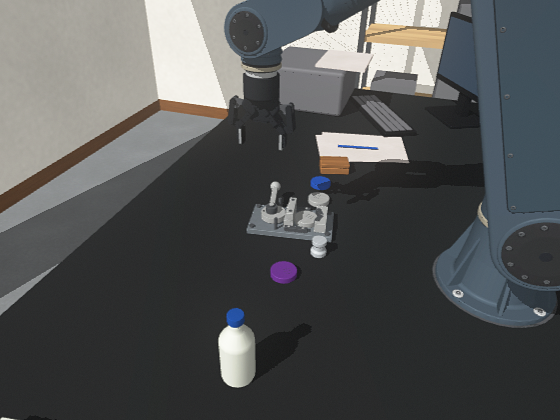

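The wrist picture shows the clamp (plate corners about (128,193), (302,165), (313,255)). The cam hub is at (264,229), the knob at (285,311), the jaw top at (222,235) and the specimen at (190,232). The spare block is at (198,314) and the loupe at about (135,153).

Specimen candidates in the wrist view:
- Grey disc in the nest (190,232): this is the one meant.
- Grey spare on the bench (198,314).
- Purple disc (182,60).
- Blue disc (205,353).

I'll check this in one close crop.

```bash
cat > h.py <<'E'
import numpy as np, cv2
from scipy.spatial.transform import Rotation as R
from cell import read_state, optics
def wcam(s,mount):
    T=np.eye(4); T[:3,:3]=R.from_euler('xyz',s["tool_rot"],degrees=True).as_matrix(); T[:3,3]=s["position"]
    return T@mount
def back(c,T,px,z):
    "pixel -> world point at height z; T camera-to-world"
    d=T[:3,:3]@np.array([(px[0]-c["cx"])/c["fx"],(px[1]-c["cy"])/c["fy"],1]); o=T[:3,3]
    return o+d*(z-o[2])/d[2]
def proj(c,T,P):
    p=np.linalg.inv(T)@np.r_[P,1]; return np.array([c["cx"]+c["fx"]*p[0]/p[2],c["cy"]+c["fy"]*p[1]/p[2]])
def shot(name,crop=None,k=1):
    s=read_state(); c=optics.camera("wrist"); im=c["color"][:,:,::-1]
    T=wcam(s,c["mount"])
    if crop: x0,y0,x1,y1=crop; im=im[y0:y1,x0:x1]
    cv2.imwrite(f"pics/{name}.png",cv2.resize(im,None,fx=k,fy=k,interpolation=cv2.INTER_CUBIC))
    return s,c,T
E
python3 - <<'E'
from h import *
s,c,T=shot("crop1",(110,140,330,335),3)
for n,p,z in [("knob",(285,311),.045),("hub",(264,230),.055),("c++",(302,165),.016),("c-+",(128,193),.016),("c+-",(313,255),.016),("spec",(190,232),.031),("spare",(198,314),.015),("loupe_base",(142,152),.01)]:
    print(n,back(c,T,p,z).round(4))
E
```

```text
knob [ 0.5649 -0.1598  0.045 ]
hub [ 0.5398 -0.0492  0.055 ]
c++ [0.5838 0.0175 0.016 ]
c-+ [ 0.3752 -0.0165  0.016 ]
c+- [ 0.601  -0.0976  0.016 ]
spec [ 0.4506 -0.0608  0.031 ]
spare [ 0.4482 -0.1857  0.015 ]
loupe_base [0.3952 0.0318 0.01  ]
```

View pics/crop1.png

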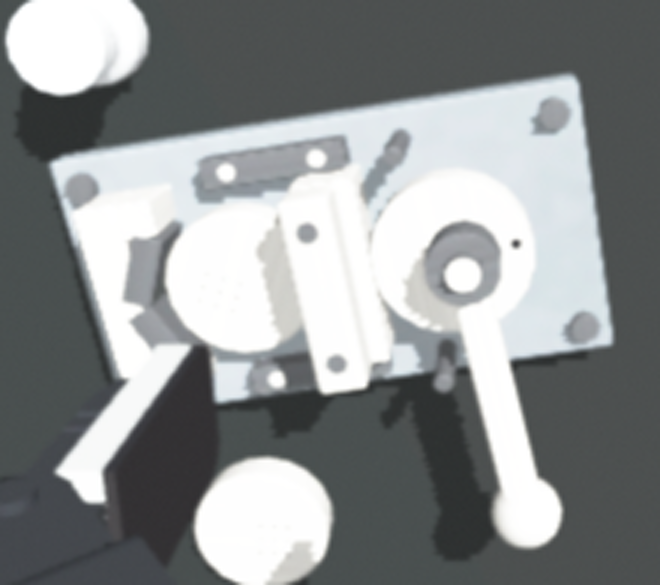

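The crop confirms it: the grey disc at crop (238,280) lies between the V jaw and the sliding jaw, and the lever runs from the hub to the knob at crop (527,512). The measured lever length is 113 mm (112 given) and the plate is 211 x 116 mm. Clamp yaw is about 8.9°, the origin about (0.489,-0.0575), and the cam about 4°.

Next I'll shut the fingers, turn the tool x along the push direction, and move to behind the lever, still above it.

```bash
python3 -m jog '[[0,[-0.046,-0.0087,0],[0,0,0]],[0,[-0.046,-0.0087,0],[0,0,0]],[0,[-0.046,-0.0087,0],[0,0,0]],[0,[0,0,0.0124],[0,0,0.1347]],[0,[0,0,0.0124],[0,0,0.1347]],[0,[0,0,0.0124],[0,0,0.1347]],[0,[0,0,0.0124],[0,0,0.1347]],[0,[0,0,0.0124],[0,0,0.1347]],[0,[0,0,0.0124],[0,0,0.1347]],[0,[0,0,0.0124],[0,0,0.1347]],[0,[0,0,0.0124],[0,0,0.1347]],[0,[0,0,0.0124],[0,0,0.1347]],[0,[0,0,0.0124],[0,0,0.1347]],[0,[0,0,0],[0,0,0]],[0,[0,0,0],[0,0,0]]]' 20
python3 - <<'E'
from h import *
s,c,T=shot("w1",None,1.4)
print(s["position"],s["tool_rot"],s["joint_positions"].round(1),s["finger_gap"])
A=np.array([.540,-.050,0]);ps=np.radians(8.9);X=np.array([np.cos(ps),np.sin(ps),0]);Y=np.array([-X[1],X[0],0]);O=A-.051*X
for n,x,y,z in [("axis",.051,0,.055),("knob",.0586,-.1117,.045),("c+-",.1075,-.058,.016),("c++",.1075,.058,.016),("pin-",.035,-.047,.05),("pin+",.033,.046,.05),("face",-.01,0,.062)]:
    print(n,(proj(c,T,O+x*X+y*Y+[0,0,z])*1.4).round(0))
t=np.r_[s["position"][:2],s["position"][2]-.1734]; print("tip",t,(proj(c,T,t)*1.4).round())
E
```

```text
time_s: 1.7
position: [0.5239, -0.138, 0.2809]
tool_rot: [-180.0, 0.0, 13.1]
force: [-0.6, -0.8, -0.0]
finger_gap: 0.0
gripper_force: 0.0
[ 0.52394344 -0.13798719  0.28085229] [-1.79989924e+02  1.60945366e-02  1.30525245e+01] [-19.7  28.5 101.9  -0.   49.7  57.3] 0.00015023053342857055
axis [204. 241.]
knob [444. 239.]
c+- [343. 128.]
c++ [115. 110.]
pin- [307. 279.]
pin+ [113. 269.]
face [203. 368.]
tip [ 0.52394344 -0.13798719  0.10745229] [382. 362.]
```

View pics/w1.png

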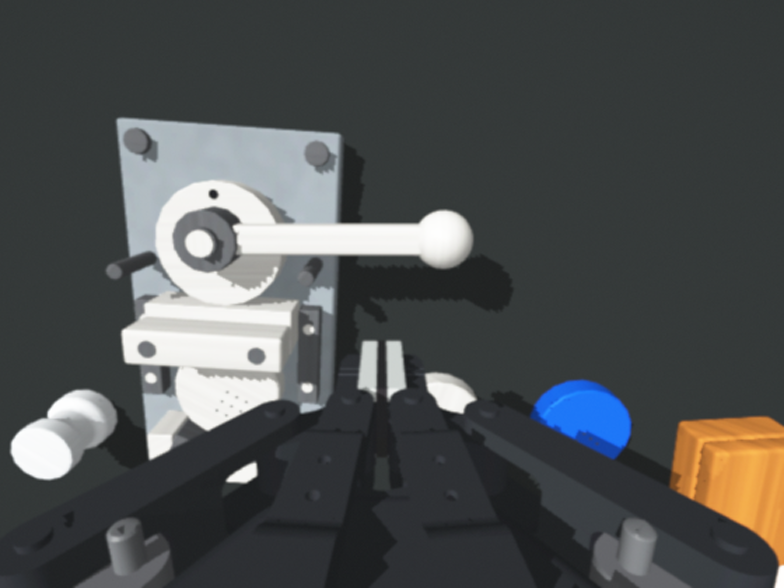

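The predicted knob and axis positions agree with this view: knob at (444,239), hub at (200,242). The fingertips, at (382,342), stand behind the lever and clear of the pin at (307,275). Next I'll descend and approach the lever.

```bash
python3 -m jog '[[0,[0,0,0.0245],[0,0,0]],[0,[0,0,0.0245],[0,0,0]],[0,[0,0,0.0245],[0,0,0]],[0,[0,0,0],[0,0,0]],[0,[0.005,0,0],[0,0,0]],[0,[0.005,0,0],[0,0,0]],[0,[0.003,0,0],[0,0,0]],[0,[0.002,0,0],[0,0,0]],[0,[0.002,0,0],[0,0,0]],[0,[0,0,0],[0,0,0]]]'
```

```text
time_s: 2.75
position: [0.5407, -0.1342, 0.2074]
tool_rot: [180.0, -0.0, 12.8]
force: [0.1, -0.4, 0.5]
finger_gap: -0.001
gripper_force: 0.0
```

```bash
python3 -m jog '[[0,[0.0072,0.0013,0],[0,0,-0.0873]],[0,[0.0072,0.0013,0],[0,0,-0.0873]],[0,[0.0072,0.0013,0],[0,0,-0.0873]],[0,[0.0072,0.0013,0],[0,0,-0.0873]],[0,[0.0072,0.0013,0],[0,0,-0.0873]],[0,[0.0072,0.0013,0],[0,0,-0.0873]]]'
```

```text
time_s: 3.35
position: [0.5823, -0.123, 0.2071]
tool_rot: [-180.0, 0.0, 43.0]
force: [-2.6, -0.9, 1.3]
finger_gap: 0.001
gripper_force: 1.4
```

The contact force is about 2.7 N, which matches the given cam torque. Continuing the arc.

```bash
python3 -m jog '[[0,[0.0072,0.0013,0],[0,0,-0.0873]],[0,[0.0072,0.0013,0],[0,0,-0.0873]],[0,[0.0072,0.0013,0],[0,0,-0.0873]],[0,[0.0072,0.0013,0],[0,0,-0.0873]],[0,[0.0072,0.0013,0],[0,0,-0.0873]],[0,[0.0072,0.0013,0],[0,0,-0.0873]],[0,[0.0072,0.0013,0],[0,0,-0.0873]],[0,[0.0072,0.0013,0],[0,0,-0.0873]],[0,[0.0072,0.0013,0],[0,0,-0.0873]],[0,[0.0072,0.0013,0],[0,0,-0.0873]],[0,[0.0072,0.0013,0],[0,0,-0.0873]],[0,[0.0072,0.0013,0],[0,0,-0.0873]],[0,[0.0072,0.0013,0],[0,0,-0.0873]],[0,[0.0072,0.0013,0],[0,0,-0.0873]],[0,[0.0072,0.0013,0],[0,0,-0.0873]]]'
python3 - <<'E'
from h import *
s=read_state();d=s["position"][:2]-[.540,-.050];y=np.radians(s["tool_rot"][2])
print("p,u",d@[np.cos(y),np.sin(y)],d@[np.sin(y),-np.cos(y)],s["joint_positions"].round(1))
E
```

```text
time_s: 4.85
position: [0.6216, -0.0285, 0.2074]
tool_rot: [179.9, 0.1, 118.1]
force: [3.7, -2.1, -2.1]
finger_gap: -0.004
gripper_force: 1.5
p,u -0.019407589085073278 0.08210383796185282 [ -6.9  41.6  90.6  -0.   47.7 -35. ]
```

```bash
python3 -m jog '[[0,[0.0073,0.0013,0],[0,0,-0.0873]],[0,[0.0073,0.0013,0],[0,0,-0.0873]],[0,[0.0073,0.0013,0],[0,0,-0.0873]],[0,[0.0073,0.0013,0],[0,0,-0.0873]],[0,[0.0073,0.0013,0],[0,0,-0.0873]],[0,[0.0073,0.0013,0],[0,0,-0.0873]],[0,[0.0073,0.0013,0],[0,0,-0.0873]],[0,[0.0073,0.0013,0],[0,0,-0.0873]],[0,[0.0073,0.0013,0],[0,0,-0.0873]],[0,[0.0073,0.0013,0],[0,0,-0.0873]],[0,[0.0073,0.0013,0],[0,0,-0.0873]],[0,[0.0073,0.0013,0],[0,0,-0.0873]],[0,[0.0073,0.0013,0],[0,0,-0.0873]],[0,[0,0,0],[0,0,0]]]'
python3 - <<'E'
from h import *
s,c,T=shot("w2",None,1.4);d=s["position"][:2]-[.540,-.050];y=np.radians(s["tool_rot"][2])
print("p,u",d@[np.cos(y),np.sin(y)],d@[np.sin(y),-np.cos(y)],s["joint_positions"].round(1))
E
```

```text
time_s: 6.25
position: [0.5532, 0.033, 0.2073]
tool_rot: [180.0, -0.0, -177.0]
force: [-0.3, -0.2, -0.8]
finger_gap: 0.005
gripper_force: 0.0
p,u -0.017502867320002388 0.08220207955439855 [ -1.4  36.4 101.5  -0.   42.1 -94.4]
```

View pics/w2.png

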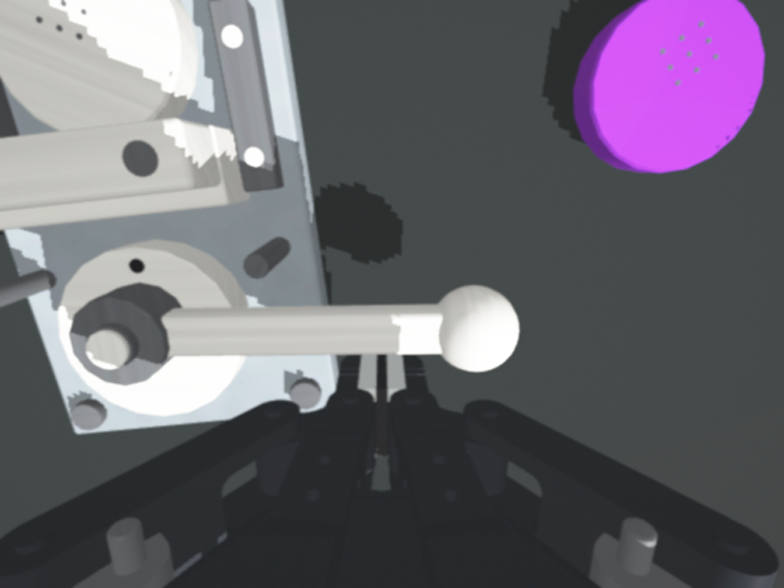

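The knob is at (474,328) and the hub bolt at (108,347). The lever is close to the final position, lying against the finger, with the pin clear at (265,255).

Run:
```python
from h import *
s=read_state();c=optics.camera("wrist");T=wcam(s,c["mount"])
k=back(c,T,(479/1.4,328/1.4),.045);k2=back(c,T,(474/1.4,328/1.4),.045)
ps=np.radians(8.9);d=k2[:2]-[.540,-.050]
print(k,k2,np.hypot(*d),"cam deg",np.degrees(np.arctan2(d[1],d[0]))-8.9+90)
h=back(c,T,(108/1.4,347/1.4),.058);d=k2-h;print(h,"cam deg via hub",np.degrees(np.arctan2(d[1],d[0]))-8.9+90)
# lever centre line at mid height, plate edge direction
a=back(c,T,(200/1.4,331/1.4),.051);b=back(c,T,(430/1.4,330/1.4),.051);d=b-a;print("bar",np.degrees(np.arctan2(d[1],d[0]))-8.9+90)
a=back(c,T,(340/1.4,358/1.4),.016);b=back(c,T,(285/1.4,0),.016);d=b-a;print("plate long edge",np.degrees(np.arctan2(d[1],d[0])))
```

```text
[0.53293481 0.06436738 0.045     ] [0.53301544 0.0627247  0.045     ] 0.11294087567429222 cam deg 174.64558448887487
[ 0.53954234 -0.04954962  0.058     ] cam deg via hub 174.42705939068026
bar 174.17625156208106
plate long edge -170.63925778079715
```

```bash
python3 -m jog '[[0,[0.0073,0.0013,0],[0,0,-0.0873]],[0,[0.003,0.0005,0],[0,0,-0.03]],[0,[0,0,0],[0,0,0]],[0,[0,0,0],[0,0,0]]]'
python3 -m jog '[[0,[-0.01,0,0],[0,0,0]],[0,[-0.01,0,0],[0,0,0]],[0,[0,0,-0.025],[0,0,0]],[0,[0,0,-0.025],[0,0,0]],[0,[0,0,-0.025],[0,0,0]],[0,[0,0,-0.025],[0,0,0]],[0,[0,0,0],[0,0,0]]]'
python3 - <<'E'
from h import *
s,c,T=shot("w3",None,1.4);print(s["position"],s["tool_rot"])
A=np.array([.540,-.050,0])
for a in (175,178,181,184):
    w=np.radians(a+8.9-90);print(a,(proj(c,T,A+.112*np.array([np.cos(w),np.sin(w),0])+[0,0,.045])*1.4).round())
E
```

```text
time_s: 6.75
position: [0.5434, 0.0338, 0.2072]
tool_rot: [180.0, -0.0, -170.5]
force: [-0.2, 0.1, 1.2]
finger_gap: -0.002
gripper_force: 0.3
time_s: 7.45
position: [0.5644, 0.0374, 0.3104]
tool_rot: [-179.9, 0.3, -170.4]
force: [1.1, -0.0, -0.2]
finger_gap: -0.001
gripper_force: 0.0
[0.56440264 0.03741984 0.31039574] [-179.94536457    0.3088068  -170.41595997]
175 [434. 243.]
178 [435. 233.]
181 [435. 222.]
184 [436. 211.]
```

View pics/w3.png

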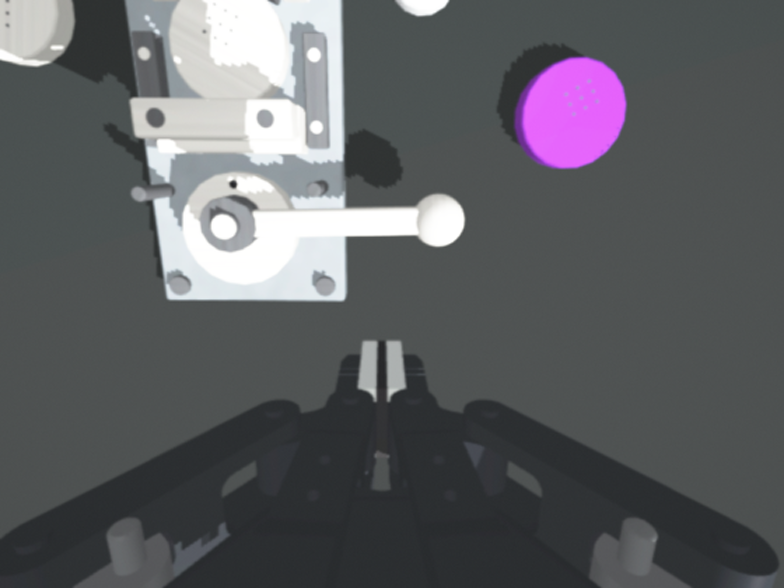

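The knob at (440,220) puts the cam at about 181°. The jaw at (215,118) shows a gap to the cam, and the test block is still in its nest. I'll measure the jaw face and block in this view.

Run:
```python
from h import *
s=read_state();c=optics.camera("wrist");T=wcam(s,c["mount"]);ps=np.radians(8.9);X=np.array([np.cos(ps),np.sin(ps)]);Y=np.array([-X[1],X[0]]);O=np.array([.540,-.050])-.051*X
for n,p,z in [("faceL",(131,100),.062),("faceR",(290,97),.062),("spec",(228,43),.031),("hub",(224,227),.058),("backL",(133,137),.062)]:
    b=back(c,T,np.array(p)/1.4,z)[:2]-O;print(n,(1e3*np.array([b@X,b@Y])).round(1))
t=O-.033*X; y=np.radians(s["tool_rot"][2]); d=t-s["position"][:2];print(t,"dx,dy",d@[np.cos(y),np.sin(y)],d@[np.sin(y),-np.cos(y)])
```

```text
faceL [ -9.4 -34.7]
faceR [-11.6  39.3]
spec [-41.1   2.5]
hub [49.8  1.8]
backL [  6.9 -36.2]
[ 0.45701137 -0.06299567] dx,dy 0.12204903093259621 -0.08116662139550576
```

```bash
python3 -m jog '[[0,[0.0305,-0.0198,0],[0,0,0]],[0,[0.0305,-0.0198,0],[0,0,0]],[0,[0.0305,-0.0198,0],[0,0,0]],[0,[0.0305,-0.0198,0],[0,0,0]],[0,[0,0,0],[0,0,0]],[0,[0,0,0.02],[0,0,0]],[0,[0,0,0.02],[0,0,0]],[0,[0,0,0.02],[0,0,0]],[0,[0,0,0.015],[0,0,0]],[0,[0,0,0.01],[0,0,0]],[0,[0,0,0.007],[0,0,0]],[0,[0,0,0],[0,0,0]],[0,[0,0,0],[0,0,0]]]'
python3 - <<'E'
from h import *
c=optics.camera("side");cv2.imwrite("pics/s1.png",cv2.resize(c["color"][140:270,210:370,::-1],None,fx=4,fy=4,interpolation=cv2.INTER_CUBIC))
E
```

```text
time_s: 8.85
position: [0.4561, -0.0612, 0.2154]
tool_rot: [-180.0, 0.0, -170.4]
force: [0.0, 1.4, -0.0]
finger_gap: -0.003
gripper_force: 0.0
```

View pics/s1.png

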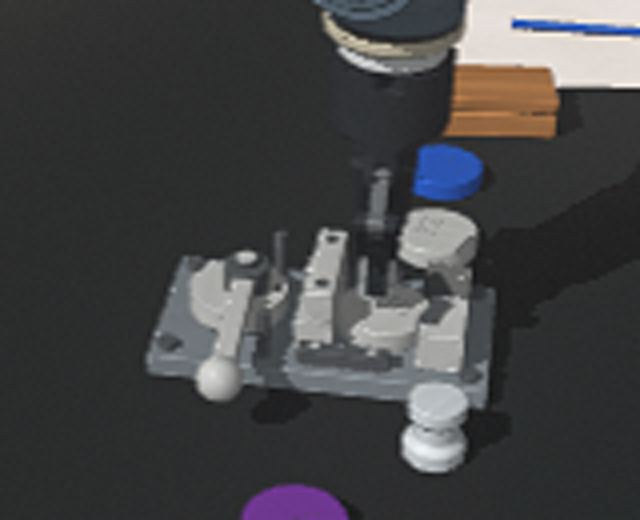

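The fingertips at crop (378,285) stand between the jaw face and the V jaw, above the test block and touching nothing. I'll push the jaw forward, toward tool -x.

```bash
python3 -m jog '[[0,[-0.004,0,0],[0,0,0]],[0,[-0.004,0,0],[0,0,0]],[0,[-0.002,0,0],[0,0,0]],[0,[-0.002,0,0],[0,0,0]],[0,[-0.002,0,0],[0,0,0]],[0,[-0.002,0,0],[0,0,0]]]'
python3 -m jog '[[0,[-0.0015,0,0],[0,0,0]],[0,[-0.0015,0,0],[0,0,0]]]'
```

```text
time_s: 9.5
position: [0.4715, -0.0585, 0.2151]
tool_rot: [180.0, -0.1, -170.4]
force: [-2.2, -1.9, 3.4]
finger_gap: -0.003
gripper_force: 1.7
time_s: 9.7
position: [0.4746, -0.058, 0.2151]
tool_rot: [180.0, -0.0, -170.4]
force: [-3.2, -1.2, 1.6]
finger_gap: 0.001
gripper_force: 1.6
```

```bash
python3 -m jog '[[0,[-0.001,0,0],[0,0,0]]]'; python3 -m jog '[[0,[-0.001,0,0],[0,0,0]]]'
```

```text
time_s: 9.8
position: [0.4756, -0.0579, 0.2151]
tool_rot: [180.0, -0.0, -170.4]
force: [-3.8, -1.6, 2.1]
finger_gap: 0.0
gripper_force: 1.6
time_s: 9.9
position: [0.4766, -0.0577, 0.2152]
tool_rot: [180.0, -0.0, -170.4]
force: [-3.0, -2.1, 1.1]
finger_gap: -0.002
gripper_force: 1.6
```

```bash
for i in 1; do python3 -m jog '[[0,[-0.0007,0,0],[0,0,0]]]'|grep -E 'pos|^force'; python3 -m jog '[[0,[-0.0007,0,0],[0,0,0]]]'|grep -E 'pos|^force'; done
```

```text
position: [0.4773, -0.0576, 0.2151]
force: [-2.9, -1.7, 1.2]
position: [0.478, -0.0574, 0.2152]
force: [-2.8, -1.4, 1.0]
```

```bash
python3 -m jog '[[0,[-0.0005,0,0],[0,0,0]]]'|grep -E 'pos|^force'; python3 -m jog '[[0,[-0.0005,0,0],[0,0,0]]]'|grep -E 'pos|^force'
```

```text
position: [0.4785, -0.0574, 0.2152]
force: [-2.6, -1.4, 0.7]
position: [0.4789, -0.0573, 0.2151]
force: [-4.7, -1.9, 1.7]
```

```bash
python3 -m jog '[[0,[-0.0004,0,0],[0,0,0]]]'|grep -E 'pos|^force'; python3 -m jog '[[0,[-0.0003,0,0],[0,0,0]]]'|grep -E 'pos|^force'
```

```text
position: [0.4791, -0.0573, 0.2151]
force: [-6.3, -2.6, 3.9]
position: [0.4793, -0.0572, 0.2151]
force: [-8.3, -3.8, 4.9]
```

The force rises from 3 to 9 N as travel stops about 10–11 mm past contact, so the jaw is home. I'll back off, lift straight up and look.

```bash
python3 -m jog '[[0,[0.004,0,0],[0,0,0]],[0,[0.006,0,0],[0,0,0]],[0,[0,0,0],[0,0,0]],[0,[0,0,-0.02],[0,0,0]],[0,[0,0,-0.03],[0,0,0]],[0,[0,0,-0.03],[0,0,0]],[0,[0,0,-0.03],[0,0,0]],[0,[0.04,0,-0.02],[0,0,0]],[0,[-0.04,0,-0.02],[0,0,0]],[0,[-0.045,0,0],[0,0,0]],[0,[-0.045,0,0],[0,0,0]],[0,[-0.03,0,0],[0,0,0]],[0,[0,0,0],[0,0,0]]]'
python3 - <<'E'
from h import *
s,c,T=shot("w4",(0,0,560,420),1.4);print(s["position"],s["tool_rot"])
A=np.array([.540,-.050,0]);X=np.array([np.cos(np.radians(8.9)),np.sin(np.radians(8.9)),0]);Y=np.array([-X[1],X[0],0]);O=A-.051*X
for n,x,y,z in [("knob180",.051,.112,.045),("faceL0",-.01,-.038,.062),("faceL10",0,-.038,.062),("faceR10",0,.038,.062),("spec",-.04,0,.031)]: print(n,(proj(c,T,O+x*X+y*Y+[0,0,z])*1.4).round())
E
```

```text
time_s: 11.8
position: [0.5905, -0.0382, 0.3648]
tool_rot: [-180.0, 0.1, -170.3]
force: [-0.7, -0.1, -1.1]
finger_gap: -0.002
gripper_force: 0.0
[ 0.59048881 -0.03818048  0.36480597] [-1.79989151e+02  9.19927753e-02 -1.70336823e+02]
knob180 [545. 196.]
faceL0 [311.  88.]
faceL10 [312. 107.]
faceR10 [441. 108.]
spec [377.  46.]
```

View pics/w4.png

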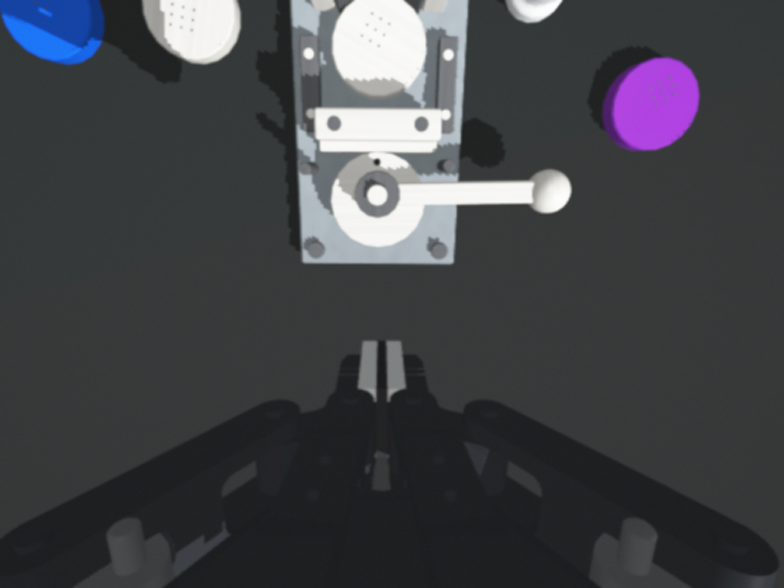

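The jaw face edge is at row 107, as predicted for 10 mm, and the jaw back touches the cam disc at (377,152). The lever knob at (550,191) is at about 180°, the block is in its nest at (380,46), and the hand is clear.

```bash
python3 -c "
from cell import order
print(order.close_job())"
```

```text
the job is handed in; nothing more can be done
None
```

The job is done and handed in after about 12 s on the robot's clock: by camera measurement the cam lever is at about 181° with its low point facing the jaw, the jaw is fully home against the cam at about 10 mm, the test block is still in its nest, and the hand is clear.

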